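# Spoon two reference balls into their cups

## Task

Take the lens spoon from its rest and use it to scoop two of the three white ceramic balls out of the grooved rack, one at a time, working from the open end and pushing the row only until it is felt to be firm against the rack's end stop, and tip one gently into each of the two cups. Leave the third ball in the rack groove and put the spoon back in its rest as you found it. Never touch the balls with the fingers, never drop a ball on the table, and don't disturb the other things on the table.

Things in the scene. Friction and masses are not known exactly. Their poses are not given: they have to be found in the camera images.
- spoon_grip (a point): Lens spoon (loose, 60 g), stood in its rest: point inside its black grip. Frame: x to the nose, z up with the pocket level. Handle leans 35 degrees, rising along (-0.574, 0, 0.819). Grip: straight bar 14 mm wide (y), 18 deep, 57 long on that axis (31 mm below this point to 26 above). Grasp across y, fingers along the handle, so tilted 35 degrees. spoon_foot is at (+63.3, 0, -78.4) mm from here.
- spoon_foot (a point): Same spoon, same axes: underside of the pocket. In mm from here: floor strip 13 wide (y), 1.5 thick, x -14 to 7.2; lip at x 7.2 with top at z 3.3, then a ramp down to the nose tip at x 16.2, z 0 (1.1 thick); back wall inner face x -13, up to z 20; side walls y 16 to 18 either side, x -15 to 5, z 6 to 18. Only the 13 mm strip reaches below z 6. Shank 8 wide behind.
- spoon_pocket (a point): Same spoon: where the centre of the one 25 mm ball that fits the pocket lies (14 mm above spoon_foot). The ball stays in while the nose is under about 25 degrees down and rolls out over the nose at 40 to 50 degrees nose-down. If the grip was taken with the fingers along the handle, the tool leans 35 degrees with the pocket level and 10 degrees the other way with the nose 45 degrees down.
- rest_seat (a point): Spoon rest (fixed; black base 130 x 64 mm, aluminium fork): point on its base, 6 mm over the table, where spoon_foot stands; x is where the spoon's nose points. The shank leans on a cross bar between two tines (gap 16 mm, x -47 to -41 mm, tops 46 mm above this point); a low stop 3 mm high begins 21 mm ahead. The spoon lifts straight up and is set straight down.
- rack_groove (a point): Ball rack (fixed, black, 190 x 64 mm, top 20 mm over the table): on its groove's floor, 16 mm over the table; x runs along the groove to an adjustable end stop, whose face is clamped anywhere from x +80 to +98 mm (not given: feel for it; 22 mm above the floor). Groove 20 mm wide, 4 deep, open end x -70. Slid on the floor into the row until it is firm (about 5 N), the spoon takes the nearest ball over its lip.
- cup_a (a point): One of two open aluminium cups (outer diameter 56, inner 50 mm) on one fixed plate: centre of its inner floor, 10 mm over the table; the rim is 16 mm above this point. The cups stand 76 mm apart along this frame's y (cup_a on the +y side).
- cup_b (a point): The other cup, the same.
- ball1_center (a point): White glazed ceramic ball, 25 mm in diameter, about 32 g, slippery: the one nearest the open end of the groove (its centre; axes mean nothing).
- ball2_center (a point): The same kind of ball, the middle one of the row.
- ball3_center (a point): The same kind of ball, the one nearest the end stop; it stays in the rack.
- lens_tube: Bystander: black ring 33 mm across, 22 mm high, loose (origin under its centre).
- clamp_block: Bystander: aluminium block 50 x 30 x 20 mm, loose (origin under its centre).
- post_a: Bystander: optics post with a lens mount, 98 mm high, 36 mm wide, loose (origin under its foot).
- post_b: Bystander: the same, another one.
- screw_jar: Bystander: clear screw jar 48 mm across, 50 mm high, loose (origin under its centre).
- driver: Bystander: screwdriver 160 mm long lying on the table, loose.
Mind the look-alikes: they are no part of the job. Leave any brown or yellow look-alike of the part that bears rack_groove alone.

How it is judged (in metres and radians):
On the way, in this order (a step that is already met when the one before it is completed fails the run):
1. the first ball is carried away from the rack in the spoon's pocket (distance between ball1_center and spoon_pocket below 0.009 m and horizontal distance between ball1_center and rack_groove above 0.1 m and contact force between the fingers and spoon above 0.3 N), for 0.2 s.
2. the first ball lies in one of the cups (((horizontal distance between ball1_center and cup_a below 0.016 m and z of ball1_center in the frame of cup_a between 0.008 and 0.018 m) or (horizontal distance between ball1_center and cup_b below 0.016 m and z of ball1_center in the frame of cup_b between 0.008 and 0.018 m))), for 0.2 s.
3. the second ball is carried away from the rack in the spoon's pocket (distance between ball2_center and spoon_pocket below 0.009 m and horizontal distance between ball2_center and rack_groove above 0.1 m and contact force between the fingers and spoon above 0.3 N), for 0.2 s.
4. the second ball lies in a cup too (((horizontal distance between ball2_center and cup_a below 0.016 m and z of ball2_center in the frame of cup_a between 0.008 and 0.018 m) or (horizontal distance between ball2_center and cup_b below 0.016 m and z of ball2_center in the frame of cup_b between 0.008 and 0.018 m))), for 0.2 s.
At the end, for the whole second after the job is handed in: ball1 and ball2 lie one in each cup (centre within 16 mm of the cup's centre, on its floor), ball3 lies in the rack groove, the spoon stands in its rest (spoon_foot within 18 mm of rest_seat, its pocket level within 0.2 rad), and all are at rest ((((horizontal distance between ball1_center and cup_a below 0.016 m and z of ball1_center in the frame of cup_a between 0.008 and 0.018 m) and (horizontal distance between ball2_center and cup_b below 0.016 m and z of ball2_center in the frame of cup_b between 0.008 and 0.018 m)) or ((horizontal distance between ball1_center and cup_b below 0.016 m and z of ball1_center in the frame of cup_b between 0.008 and 0.018 m) and (horizontal distance between ball2_center and cup_a below 0.016 m and z of ball2_center in the frame of cup_a between 0.008 and 0.018 m))) and y of ball3_center in the frame of rack_groove between -0.006 and 0.006 m and x of ball3_center in the frame of rack_groove between -0.07 and 0.1 m and z of ball3_center in the frame of rack_groove below 0.016 m and distance between spoon_foot and rest_seat below 0.018 m and angle between spoon_foot's own z axis and vertical below 0.2 rad and linear speed of spoon below 0.03 m/s and linear speed of each of ball1, ball2, ball3 below 0.05 m/s); the robot touches nothing.
It fails at once if the fingers touch a ball (contact force between the fingers and ball1 above 0.3 N or contact force between the fingers and ball2 above 0.3 N or contact force between the fingers and ball3 above 0.3 N).
It fails at once if a ball is dropped on the table (height (world z) of any of ball1_center, ball2_center, ball3_center below 0.0165 m).
It fails at once if a ball is dropped hard (faster than 1.2 m/s, a fall of some 70 mm) (linear speed of any of ball1, ball2, ball3 above 1.2 m/s).
It fails at once if a ball is pressed by the spoon with more than 30 N (contact force between spoon and ball1 above 30 N or contact force between spoon and ball2 above 30 N or contact force between spoon and ball3 above 30 N).
It fails at once if another thing on the table is moved by more than 15 mm (distance of any of lens_tube, clamp_block, post_a, post_b, screw_jar, driver from where it was at the start of the episode above 0.015 m).
It also fails if it takes over 72 s, if anything falls off the work surface, if the arm or the gripper's body presses on something with over 40 N, if the wrist force passes 120 N, or if a joint passes its speed limit or range.

## Robot

A 6-joint arm with a two-finger parallel gripper is mounted at the origin on the work surface. World frame = base frame: x ahead of the robot, y to its left, z up, the work surface at z = 0. Lengths are in mm, angles in rad, forces in N, time in s.
With the tool pointing down it reaches from about 350 to 975 mm from the base axis. Payload 7.1 kg.
Tool frame: the origin (TCP) lies midway between the tips of the shut fingers; the grasp point (between the pads) lies 19 mm behind it (ctrl.tcp_to_grasp is the distance from the TCP to the grasp point, in mm); z points along the fingers, y is the line along which they close (so a half turn about z gives the same grasp; the last joint's range is limited). The gripper opens to 88 mm and grips with 3 to 60 N. Pads are 20 mm wide; open, the fingers measure 115 mm over their backs; the gripper's body (75 mm by 178 mm) begins 61 mm behind the grasp point.
Start: joints at [1.138, 0.423, 1.63, -0, 1.089, -0.019], TCP at [251.275, 572.246, 198.575] pointing down, gripper open.
Joint ranges: [-3, 3], [-0.9, 2.11], [0.09, 2.58], [-1.31, 4.45], [0.11, 2.69], [-2.54, 2.54]. Speed limits (rad/s): [2.39, 2.39, 3.01, 3.14, 3.14, 3.14].

## Interface

Orientations are given as a rotation vector (axis times angle).
In Python, from workcell import get_obs, cams, ticket, boxes_of, ctrl gives the robot as it stands.
- The arm moves only by the shell command python3 -m creep 'ROWS' [OPENING]. ROWS is JSON, one flat list of numbers, 4 for each row, row after row: the shift along the world's x, y, z in m, then the turn about the world's z in rad. In form: [tx, ty, tz, spin, tx, ty, tz, spin, ...]. A call has 1 to 10 rows; each row is the pose to reach, as a shift and turn from the pose commanded when the call began; what a row does not reach only later rows make up. A row lasts 1/12 s, in which the tool goes at most 41.7 mm and 7.16 degrees, less where a joint would pass 70% of its speed; a pose out of reach is approached as far as the arm can. A call with a gripper value outside its range is refused whole. OPENING is the opening, from 0 (shut) to 1 (fully open), set as the call begins (- or left out, the last holds). The fingers move at their own pace and stop on an object; the grip force is fixed at half the most. Time passes only in rows, so rows that repeat a pose let the fingers close. It gives the time, the measured TCP pose, the force, the opening and the grip force at its end, in the units of the state.
- get_obs(): the state, without advancing time (a new reading comes with each control period).
- cams.get_image(name): name is "scene" or "top" or "wrist"; returns (picture, depth): 420x560x3 uint8, red, green, blue; 420x560 float32, mm along the optical axis (not along the pixel's ray), 0 where there is no reading.
- cams.get_calibration(name): a dict with "mtx" (3x3 intrinsics, pixels), "R" (3x3) and "t" (3): a world point X has camera coordinates R X + t; the wrist camera has in their place "mount" (4x4, takes a point from camera to tool coordinates, whose origin is the TCP and whose axes are the flange's). Camera axes: x right, y down, z forward; pixel columns grow to the right and rows downward; lengths in mm; the calibration is good to about 2 mm. The wrist camera is an equidistant fisheye: a pixel r from the principal point sees the ray r / f radians off the axis. A picture is of the moment at which its call begins: read the wrist's pose just before it. get_calibration takes no time and is no camera call.
- ticket.close_job(): hands the job in; it is judged then, once.
Trained networks look in the newest picture that a camera, given by its name, has taken for a name from the list of things; names that differ only in an ending like _2 or _b are one class to them, and where a whole thing is asked for, a point or a joint stands for the part that bears it (a point fixed in the world has none). Each returns a list of dicts, best first, with "score" (0 to 1); they miss things now and then, are a little off and sometimes report something else, mostly with a low value. They report only what shows in the picture. A call takes as long as a camera call. They do not tell look-alikes from the thing itself.
- boxes_of(camera, target): "centre" ([column, row] in pixels, amid what is visible of it).
The state is a dict: "t": time; "qpos": joint angles; "qvel": joint speeds; "joint_torque": joint torques, N m; "ee_pos": TCP position; "orientation": TCP orientation; "ft_force": force on the tool from outside, world axes, zero at the start; "moment": the same for the moment, N m; "width": finger opening in mm; "grasp_force": force on a finger pad.
Only numpy, scipy, OpenCV 4.12 (cv2) and the standard library are available. Lean on these libraries where they do the work, as an engineer would, in place of code of your own. Each camera call takes 0.05 s, during which the arm holds its last target. There are 200 camera calls.

## Working session

There is one attempt and no reset: what is moved stays moved. The work goes in short steps, Python scripts to look and compute and a shell command to move; the robot and the scene stay as the last step left them, time stands still between calls to the robot, and variables do not carry over. Pictures are saved under pics/ and viewed, at most 11 in all, crops included, and the job is handed in when it is done.

```bash
ls; mkdir -p pics; python3 -m creep --help 2>&1 | head -30; python3 - <<'E'
from workcell import get_obs,cams,ticket,boxes_of,ctrl
import cv2,numpy as np
print(get_obs()); print([a for a in dir(ctrl) if a[0]!='_'],ctrl.tcp_to_grasp)
for n in ("scene","top","wrist"):
    p,d=cams.get_image(n); cv2.imwrite(f"pics/{n}0.png",p[:,:,::-1]); np.save(f"pics/{n}0.npy",d)
    c=cams.get_calibration(n); print(n,{k:np.round(v,3).tolist() for k,v in c.items()})
    for t in ("spoon_grip","spoon_foot","rest_seat","rack_groove","cup_a","ball1_center","post_a","screw_jar","lens_tube","clamp_block","driver"):
        if n!="wrist": print(t,[(np.round(b['centre']).tolist(),round(b['score'],2)) for b in boxes_of(n,t)])
E
```

```text
pics
invalid input: not JSON, or not a number
{'t': 0.0, 'qpos': array([ 1.13798291e+00,  4.23845707e-01,  1.63068967e+00,  1.52364789e-05,
        1.08858349e+00, -1.89902804e-02]), 'qvel': array([ 7.91718803e-04,  5.09360083e-05,  6.08222907e-04,  4.48457632e-04,
       -9.16273740e-04, -5.70327494e-04]), 'joint_torque': array([-1.46517152e-03, -5.44643927e+01, -2.73673761e+01,  6.42657350e-02,
        2.27674545e-02, -1.13011752e-04]), 'ee_pos': array([251.03908889, 571.72147907, 197.79881281]), 'orientation': array([-6.45341313e-01, -3.07423212e+00,  2.33144516e-03]), 'ft_force': array([-0.1699897 ,  0.0998853 ,  0.29609226]), 'moment': array([0.07110463, 0.01519576, 0.03137877]), 'grasp_force': 0.0, 'width': 87.82541778926412}
['Unreachable', 'tcp_to_grasp'] 18.700000000000003
scene {'mtx': [[516.047, 0.0, 279.181], [0.0, 516.047, 205.069], [0.0, 0.0, 1.0]], 'R': [[0.663, 0.749, -0.011], [0.421, -0.385, -0.821], [-0.619, 0.54, -0.57]], 't': [-354.445, -84.492, 1607.133]}
spoon_grip [([365.0, 193.0], 0.71)]
spoon_foot [([363.0, 196.0], 0.87)]
rest_seat []
rack_groove [([285.0, 21
[... 724 characters left out ...]
 0.58), ([167.0, 171.0], 0.45)]
rest_seat [([171.0, 169.0], 0.84)]
rack_groove [([307.0, 160.0], 0.95), ([333.0, 254.0], 0.94), ([231.0, 225.0], 0.85), ([175.0, 296.0], 0.64)]
cup_a [([392.0, 167.0], 0.83)]
ball1_center [([175.0, 106.0], 0.35)]
post_a [([177.0, 104.0], 0.7), ([402.0, 256.0], 0.66), ([165.0, 176.0], 0.64), ([407.0, 114.0], 0.62)]
screw_jar [([121.0, 134.0], 0.69)]
lens_tube []
clamp_block [([337.0, 119.0], 0.65)]
driver [([404.0, 256.0], 0.81), ([407.0, 115.0], 0.74)]
wrist {'mtx': [[325.192, 0.0, 278.775], [0.0, 325.192, 209.329], [0.0, 0.0, 1.0]], 'mount': [[0.001, -0.963, -0.268, 72.332], [1.0, 0.002, -0.001, 1.354], [0.001, -0.268, 0.963, -185.087], [0.0, 0.0, 0.0, 1.0]]}
```

View pics/scene0.png

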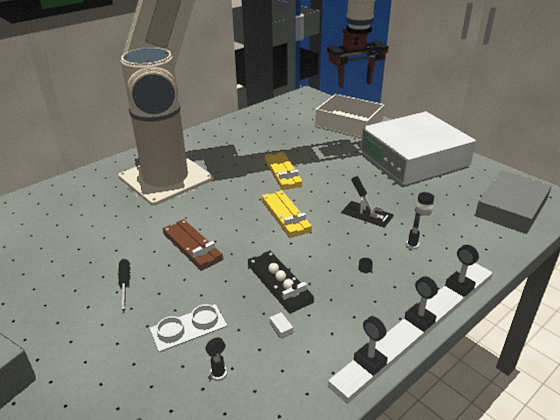

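View pics/top0.png

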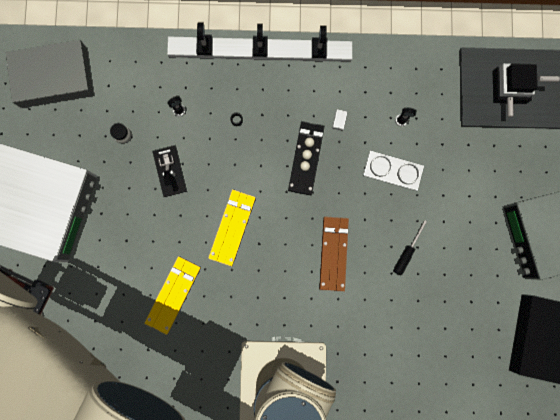

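```bash
cat > h.py <<'E'
import numpy as np,cv2
from scipy.spatial.transform import Rotation as Ro
from workcell import get_obs,cams,ctrl,boxes_of
def ray(n,uv,obs=None):
    c=cams.get_calibration(n);K=np.array(c['mtx']);uv=np.atleast_2d(uv).astype(float)
    xy=(uv-[K[0,2],K[1,2]])/[K[0,0],K[1,1]]
    if n!='wrist':
        R=np.array(c['R']);t=np.array(c['t']);d=np.c_[xy,np.ones(len(xy))]@R;return -R.T@t,d
    r=np.linalg.norm(xy,axis=1)+1e-12;d=np.c_[xy*(np.sin(r)/r)[:,None],np.cos(r)]
    M=np.array(c['mount']);R=Ro.from_rotvec(obs['orientation']).as_matrix()
    return R@M[:3,3]+obs['ee_pos'],d@M[:3,:3].T@R.T
def at(n,uv,z,obs=None):
    o,d=ray(n,uv,obs);return o+d*((z-o[2])/d[:,2])[:,None]
def px(n,X,obs=None):
    c=cams.get_calibration(n);K=np.array(c['mtx']);X=np.atleast_2d(X)
    if n!='wrist':
        p=X@np.array(c['R']).T+c['t'];q=p[:,:2]/p[:,2:]
    else:
        M=np.array(c['mount']);R=Ro.from_rotvec(obs['orientation']).as_matrix()
        p=((X-obs['ee_pos'])@R-M[:3,3])@M[:3,:3];r=np.linalg.norm(p[:,:2],axis=1);q=p[:,:2]/r[:,None]*np.arctan2(r,p[:,2])[:,None]
    return q*[K[0,0],K[1,1]]+[K[0,2],K[1,2]]
def rect(n,mask,win,z,obs=None):
    u0,v0,u1,v1=win;m=np.zeros(mask.shape,np.uint8);m[v0:v1,u0:u1]=mask[v0:v1,u0:u1]
    k,l,s,c=cv2.connectedComponentsWithStats(m);i=1+np.argmax(s[1:,4]);v,u=np.nonzero(l==i)
    P=at(n,np.c_[u,v],z,obs)[:,:2].astype(np.float32);return cv2.minAreaRect(P),s[i]
E
python3 - <<'E'
from h import *
im=cv2.imread('pics/top0.png');g=im.max(2)
print('rack',rect('top',(g<70).astype(np.uint8),(280,110,332,205),20))
print('rest',rect('top',(g<70).astype(np.uint8),(140,138,195,205),6))
print('plate',rect('top',(im.min(2)>150).astype(np.uint8),(350,140,440,200),10))
print('balls',at('top',[[310,142],[307,154],[304,166]],28.5).round())
print('things',at('top',[[177,104],[121,132],[237,119],[341,119],[406,115],[404,256]],10).round())
def crop(a,f):
    u0,v0,u1,v1=a;return cv2.resize(im[v0:v1,u0:u1],None,fx=f,fy=f,interpolation=cv2.INTER_CUBIC)
cv2.imwrite('pics/c1.png',np.hstack([crop((140,135,200,205),6),crop((275,115,345,205),4.6667)[:420]]))
E
```

```text
rack (((588.6484375, -49.134254455566406), (66.70195007324219, 191.6500244140625), 81.484130859375), array([ 288,  122,   36,   73, 1317], dtype=int32))
rest (((547.5026245117188, 313.3042907714844), (128.91653442382812, 64.78429412841797), 15.670165061950684), array([153, 146,  34,  51, 971], dtype=int32))
plate (((562.4642944335938, -283.6122131347656), (150.4783935546875, 71.6630859375), 75.37943267822266), array([ 364,  151,   60,   40, 1345], dtype=int32))
balls [[629. -59.  28.]
 [597. -51.  28.]
 [565. -44.  28.]]
things [[ 730.  300.   10.]
 [ 649.  446.   10.]
 [ 692.  137.   10.]
 [ 699. -143.   10.]
 [ 714. -319.   10.]
 [ 335. -311.   10.]]
```

View pics/c1.png

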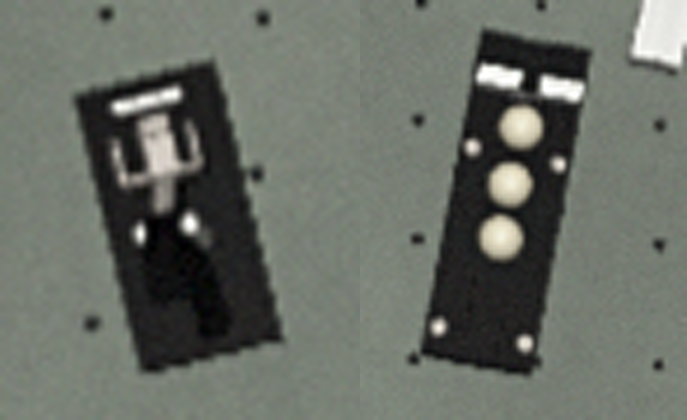

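The left crop shows the spoon in its rest: nose up at about (158,120), tine tops at (140,235) and (190,222), grip lower right. The right crop shows the black rack with the balls at (522,127), (510,185) and (500,238), and the stop at the top. There are four rack candidates in the top image: yellow (231,225), yellow (175,296), brown (333,254) and black (307,160). Only the black one holds balls and fits the description, and this crop confirms it.

```bash
python3 -m creep '[0.263,-0.269,0,0.687,0.263,-0.269,0,0.687,0.263,-0.269,0,0.687,0.263,-0.269,0,0.687,0.263,-0.269,0,0.687,0.263,-0.269,0,0.687,0.263,-0.269,0,0.687,0.263,-0.269,0,0.687,0.263,-0.269,0,0.687,0.263,-0.269,0,0.687]' 1
python3 -m creep '[0,0,0,0,0,0,0,0]'
python3 - <<'E'
from h import *
o=get_obs();p,d=cams.get_image('wrist');cv2.imwrite('pics/w1.png',p[:,:,::-1]);np.save('pics/w1.npy',d)
print(o['t'],o['ee_pos'].round(1),o['orientation'].round(3),o['qpos'].round(2))
import pickle;pickle.dump(o,open('pics/w1.pkl','wb'))
for t in("spoon_grip","spoon_foot","spoon_pocket","rest_seat"):
    for b in boxes_of('wrist',t): print(t,np.round(b['centre']),round(b['score'],2))
s=15.7*np.pi/180;h=np.array([np.cos(s),np.sin(s),0]);f=np.array([575,320,6.])
print(px('wrist',[f,f-63.3*h+[0,0,78.4],f+21*h],o).round())
E
```

```text
t: 2.08
ee_pos: [517.7, 299.6, 198.8]
orientation: [-0.422, 3.111, -0.001]
ft_force: [0.2, 0.4, -0.5]
width: 87.5
grasp_force: 0.0
t: 2.25
ee_pos: [514.2, 303.1, 198.4]
orientation: [0.425, -3.112, -0.0]
ft_force: [-0.7, -0.8, 0.0]
width: 88.1
grasp_force: 0.0
2.25 [514.2 303.1 198.4] [ 0.425 -3.112 -0.   ] [ 0.51  0.38  1.69  0.    1.07 -1.33]
spoon_grip [278. 212.] 0.92
spoon_foot [279. 217.] 0.8
spoon_pocket [281. 216.] 0.89
rest_seat [284. 205.] 0.66
rest_seat [  1. 224.] 0.21
[[278. 233.]
 [278. 198.]
 [279. 249.]]
```

View pics/w1.png

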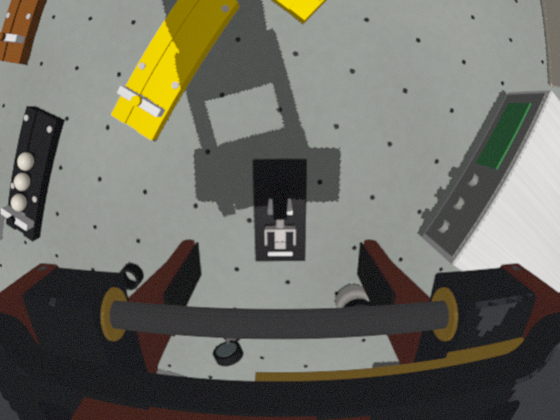

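```bash
python3 - <<'E'
from h import *
import pickle;o=pickle.load(open('pics/w1.pkl','rb'));im=cv2.imread('pics/w1.png');g=im.max(2)
c,(w,h_),a=rect('wrist',(g<45).astype(np.uint8),(235,150,325,270),6,o)[0];print(c,w,h_,a)
s=15.7*np.pi/180;R=np.array([[np.cos(s),np.sin(s)],[-np.sin(s),np.cos(s)]])
w=(g[225:265,255:306]>140).astype(np.uint8);k,l,st,ce=cv2.connectedComponentsWithStats(w)
for i in range(1,k):
    u,v,ww,hh,A=st[i]
    if A>5: print('blob',st[i]+[255,225,0,0,0],[(R@(at('wrist',[[255+u+ww/2-.5,225+q]],z,o)[0,:2]-[575,320])).round(1) for q,z in((v-.5,9),(v+hh-.5,9))])
cv2.imwrite('pics/c2.png',cv2.resize(im[150:270,235:325],None,fx=5,fy=5,interpolation=cv2.INTER_CUBIC))
E
```

```text
(522.2689208984375, 306.3811950683594) 73.11638641357422 62.800872802734375 15.661328315734863
blob [277 225   6   3  18] [array([-11.8,   1.3]), array([-8. ,  1.3])]
blob [265 229  31  20 334] [array([-6.7,  1.9]), array([19.6,  1.9])]
blob [268 252  25   4  98] [array([23.7,  1.9]), array([29.1,  1.9])]
blob [255 261  51   4 155] [array([36. ,  1.9]), array([41.6,  1.9])]
```

View pics/c2.png

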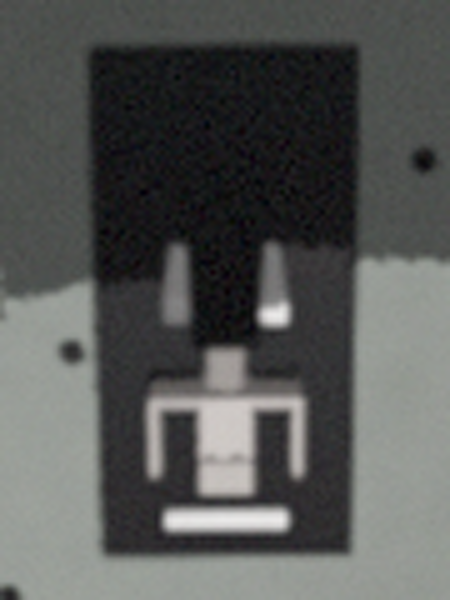

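The view shows the stop bar at (227,519) in the crop, the nose just above it, and the grip running up through the tines at (177,285) and (272,285). The foot is then at about (577,323) and the grasp point at (519.5,306.3,79.5).

```bash
python3 -m creep '[0.005,0.003,-0.04,0,0.005,0.003,-0.08,0,0.005,0.003,-0.115,0,0.005,0.003,-0.13,0,0.005,0.003,-0.1375,0,0.005,0.003,-0.1375,0]' 1
python3 -m creep '[0,0,0,0,0,0,0,0,0,0,0,0,0,0,0,0]' 0
python3 -m creep '[0,0,0,0,0,0,0,0,0,0,0,0]'
```

```text
t: 3.0
ee_pos: [517.8, 306.4, 59.4]
orientation: [0.429, -3.109, 0.002]
ft_force: [-0.0, -0.3, -0.3]
width: 87.7
grasp_force: 0.0
t: 3.33
ee_pos: [520.1, 306.8, 62.6]
orientation: [-0.428, 3.11, 0.001]
ft_force: [-0.2, 0.7, 0.1]
width: 65.0
grasp_force: 0.0
t: 3.58
ee_pos: [519.4, 306.3, 61.4]
orientation: [-0.428, 3.112, 0.0]
ft_force: [-0.8, 0.1, -0.1]
width: 44.6
grasp_force: 0.0
```

```bash
python3 -m creep '[0,0,0,0,0,0,0,0,0,0,0,0,0,0,0,0,0,0,0,0,0,0,0,0]'
python3 -m creep '[0,0,0.008,0,0,0,0.016,0,0,0,0.03,0,0,0,0.05,0,0,0,0.075,0,0,0,0.1,0,0,0,0.1,0,0,0,0.1,0]'
python3 - <<'E'
from h import *
o=get_obs();p,d=cams.get_image('wrist');cv2.imwrite('pics/w2.png',p[:,:,::-1]);np.save('pics/w2.npy',d)
import pickle;pickle.dump(o,open('pics/w2.pkl','wb'))
c=cv2.imread('pics/w2.png')[130:300,190:370];cv2.imwrite('pics/w2c.png',cv2.resize(c,None,fx=3.5,fy=3.5,interpolation=cv2.INTER_CUBIC))
s=15.7*np.pi/180;h=np.array([np.cos(s),np.sin(s),0]);f=np.array([577.1,322.6,106.])
print(o['ee_pos'],px('wrist',[f+16.2*h,f-13*h+[0,0,20],f-63.3*h+[0,0,78.4]],o).round(1))
E
```

```text
t: 4.08
ee_pos: [519.3, 306.2, 61.0]
orientation: [0.428, -3.112, 0.0]
ft_force: [0.9, 1.2, 0.1]
width: 13.8
grasp_force: 30.0
t: 4.75
ee_pos: [520.3, 306.9, 163.3]
orientation: [-0.427, 3.109, 0.002]
ft_force: [0.1, -0.3, -0.3]
width: 13.4
grasp_force: 30.0
[520.3461326  306.88533553 163.28748542] [[278.  297.9]
 [278.  279.1]
 [277.7 248. ]]
```

View pics/w2c.png

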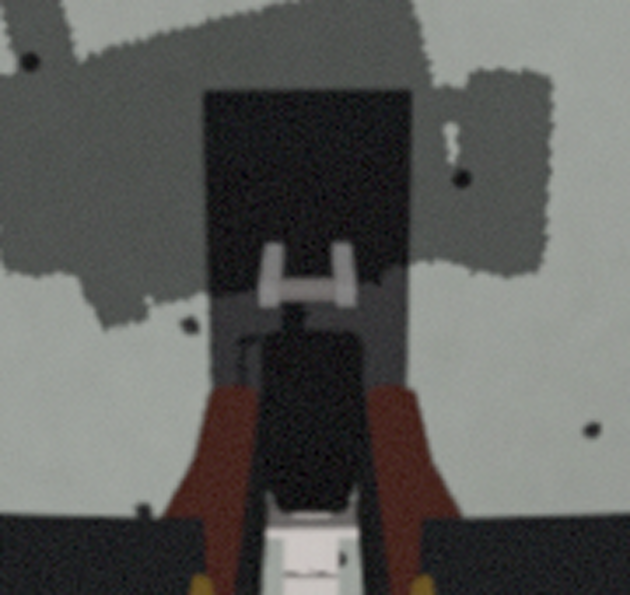

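The view shows the spoon held centred between the fingers, with the lip line at about (305,575), and the rest empty below it. Next I'll look at the rack and test how sharply the tool stops.

```bash
python3 -m creep '[0.01,-0.02,0,-0.02,0.025,-0.055,0,-0.1,0.04,-0.095,0,-0.2,0.053,-0.135,0,-0.3,0.067,-0.175,0,-0.4,0.08,-0.215,0,-0.4224,0.093,-0.255,0,-0.4224,0.104,-0.295,0,-0.4224,0.115,-0.33,0,-0.4224,0.123,-0.355,0,-0.4224]'
python3 -m creep '[0.005,-0.009,0,0,0.005,-0.009,0,0,0.005,-0.009,0,0,0.005,-0.009,0,0]'
python3 - <<'E'
from h import *
import pickle
o=get_obs();p,d=cams.get_image('wrist');cv2.imwrite('pics/w3.png',p[:,:,::-1]);np.save('pics/w3.npy',d)
pickle.dump(o,open('pics/w3.pkl','wb'));im=p[:,:,::-1];g=im.max(2)
print(o['t'],o['ee_pos'],o['orientation'],[np.round(b['centre'],1).tolist() for b in boxes_of('wrist','ball1_center')],[np.round(b['centre'],1).tolist() for b in boxes_of('wrist','rack_groove')])
cv2.imwrite('pics/w3c.png',cv2.resize(im[30:330,180:380],None,fx=2,fy=2,interpolation=cv2.INTER_CUBIC))
E
python3 -m creep '[0.0099,-0.0015,0,0,0.0297,-0.0044,0,0]'
python3 -m creep '[0.0198,-0.003,0,0]'
python3 -m creep '[0.0198,-0.003,0,0]'
python3 -m creep '[0,0,0,0]'
python3 -m creep '[0,0,0,0]'
python3 -m creep '[0,0,0,0]'
```

```text
t: 5.63
ee_pos: [641.8, -52.3, 159.4]
orientation: [-0.237, -3.13, 0.001]
ft_force: [-0.1, 0.3, -1.0]
width: 13.4
grasp_force: 30.0
t: 5.97
ee_pos: [646.3, -56.2, 160.3]
orientation: [-0.232, -3.131, -0.001]
ft_force: [0.2, 0.3, 0.1]
width: 14.0
grasp_force: 30.0
5.9667 [646.34989249 -56.16443447 160.27378403] [-2.32254372e-01 -3.13112659e+00 -6.76928804e-04] [[278.7, 113.6]] [[173.6, 5.6], [419.8, 18.5], [276.7, 133.6]]
t: 6.28
ee_pos: [676.2, -60.9, 161.3]
orientation: [-0.232, -3.132, -0.0]
ft_force: [0.1, 0.5, -0.8]
width: 13.3
grasp_force: 30.0
t: 6.37
ee_pos: [697.8, -64.3, 161.6]
orientation: [0.232, 3.132, -0.0]
ft_force: [0.7, 0.7, -0.9]
width: 13.6
grasp_force: 30.0
t: 6.45
ee_pos: [718.0, -67.5, 161.5]
orientation: [0.232, 3.132, 0.0]
ft_force: [0.8, -0.5, -0.0]
width: 13.9
grasp_force: 30.0
t: 6.53
ee_pos: [720.4, -68.0, 161.5]
orientation: [0.233, 3.129, -0.0]
ft_force: [-0.6, 0.4, -0.3]
width: 14.1
grasp_force: 30.0
t: 6.62
ee_pos: [717.3, -67.6, 160.8]
orientation: [0.233, 3.133, 0.0]
ft_force: [0.3, 0.5, -0.3]
width: 13.0
grasp_force: 30.0
t: 6.7
ee_pos: [716.0, -67.6, 160.6]
orientation: [-0.233, -3.132, -0.0]
ft_force: [0.6, 0.6, -0.1]
width: 13.4
grasp_force: 30.0
```

View pics/w3c.png

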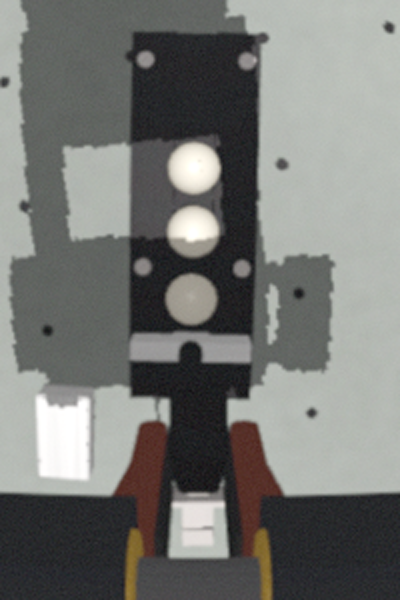

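The crop shows the rack nearly straight in view, open end at the top (row 33). The balls are at (193,167), (193,231) and (191,299), and the stop bar is at row 347.

```bash
python3 - <<'E'
from h import *
import pickle;o=pickle.load(open('pics/w3.pkl','rb'))
f=lambda u,v,z: at('wrist',[[180+u/2-.25,30+v/2-.25]],z,o)[0,:2]
B=[f(193.5,167,28.5),f(193,231.5,28.5),f(191.5,299,28.5)];print('balls',np.round(B,1))
L0,R0=f(132.5,33,20),f(260,33,20);L1,R1=f(130.5,397,20),f(249.5,397,20)
S0,S1=f(130,335,38),f(251,335,38)
print('corners',np.round([L0,R0,L1,R1],1),np.linalg.norm(L0-L1),np.linalg.norm(L0-R0))
a=(L0+R0)/2;b=(L1+R1)/2;d=b-a;h=d/np.linalg.norm(d);n=np.array([-h[1],h[0]]);G=a+70*h
print('heading',np.degrees(np.arctan2(*h[::-1])),'G',G,'balls in G',[(round((q-G)@h,1),round((q-G)@n,1)) for q in B],'stop',(S0-G)@h)
H=B[2]-B[0];print('ball heading',np.degrees(np.arctan2(*H[::-1])))
# same with the top camera
t=lambda u,v,z: at('top',[[275+u/4.6667,115+v/4.6667]],z)[0,:2]
for q in(t(141,238,28.5),t(150,185,28.5),t(162,127,28.5)): print((q-G)@h,(q-G)@n)
E
```

```text
balls [[567.1 -45.8]
 [598.2 -50.7]
 [631.2 -56.3]]
corners [[494.2 -65.6]
 [503.5  -3.2]
 [679.9 -96.5]
 [689.  -34.1]] 188.22216353819334 63.052890627463185
heading -9.443635144500435 G [567.89395503 -45.89130644] balls in G [(np.float64(-0.8), np.float64(-0.0)), (np.float64(30.7), np.float64(0.3)), (np.float64(64.1), np.float64(0.1))] stop 80.70612412599348
ball heading -9.338653950953946
-2.959901645862662 -1.6648757449577722
27.912685090410708 -1.2628469426623967
62.09855129332701 -2.0190795079712487
```

```bash
python3 -m creep '[-0.02,0.003,0,-0.0165,-0.055,0.009,0,-0.0165,-0.095,0.015,0,-0.0165,-0.135,0.021,0,-0.0165,-0.175,0.027,0,-0.0165,-0.21,0.033,0,-0.0165,-0.24,0.0375,0,-0.0165,-0.2523,0.0395,0,-0.0165,-0.2523,0.0395,-0.03,-0.0165,-0.2523,0.0395,-0.06,-0.0165]'
python3 -m creep '[0,0,-0.018,0,0,0,-0.025,0,0,0,-0.027,0,0,0,-0.028,0,0,0,-0.0285,0,0,0,-0.0285,0]'
python3 -m creep '[0,0,-0.0005,0,0,0,-0.0005,0]'
python3 -m creep '[0,0,-0.0005,0,0,0,-0.0005,0]'
python3 -m creep '[0,0,-0.0005,0,0,0,-0.0005,0]'
```

```text
t: 7.53
ee_pos: [464.4, -28.4, 102.6]
orientation: [0.259, 3.125, -0.0]
ft_force: [1.0, 0.9, -1.1]
width: 13.5
grasp_force: 30.0
t: 8.03
ee_pos: [465.0, -28.7, 73.5]
orientation: [0.26, 3.129, -0.0]
ft_force: [-0.1, -0.9, -0.7]
width: 13.8
grasp_force: 30.0
t: 8.2
ee_pos: [464.8, -28.7, 72.7]
orientation: [0.26, 3.129, -0.0]
ft_force: [-0.7, -0.0, -0.5]
width: 13.5
grasp_force: 30.0
t: 8.37
ee_pos: [464.4, -28.7, 71.8]
orientation: [0.26, 3.13, 0.0]
ft_force: [-0.5, 0.4, -0.6]
width: 13.8
grasp_force: 30.0
t: 8.53
ee_pos: [464.2, -28.6, 71.0]
orientation: [-0.26, -3.131, -0.0]
ft_force: [-0.5, -0.2, -0.1]
width: 13.6
grasp_force: 30.0
```

```bash
for i in 1 2 3; do python3 -m creep '[0,0,-0.0005,0,0,0,-0.0005,0]' | egrep 'ee_pos|ft'; done
```

```text
ee_pos: [463.9, -28.6, 70.7]
ft_force: [-1.6, 0.9, 5.7]
ee_pos: [463.7, -28.6, 70.5]
ft_force: [-4.7, 2.0, 11.1]
ee_pos: [463.3, -28.5, 70.1]
ft_force: [-6.3, 0.8, 13.7]
```

```bash
python3 -m creep '[0,0,0.0012,0,0.005,-0.0008,0.0012,0,0.01,-0.0016,0.0012,0,0.0148,-0.0025,0.0012,0,0.0197,-0.0033,0.0012,0,0.0227,-0.0038,0.0012,0]' | egrep 't:|ee_pos|ft'
for i in 1 2 3; do python3 -m creep '[0.002,-0.0003,0,0,0.0039,-0.0007,0,0,0.0059,-0.001,0,0,0.0079,-0.0013,0,0]'| egrep 'ee_pos|ft'; done
```

```text
t: 9.53
ee_pos: [487.7, -32.6, 70.7]
ft_force: [-0.8, 0.7, 1.9]
ee_pos: [494.6, -33.7, 70.7]
ft_force: [-2.3, 0.4, 3.3]
ee_pos: [502.8, -35.1, 70.8]
ft_force: [-3.0, -0.1, 2.5]
ee_pos: [510.6, -36.3, 70.8]
ft_force: [-1.7, -0.5, 3.5]
```

```bash
for i in 1 2 3 4; do python3 -m creep '[0.001,-0.00016,0,0,0.002,-0.00033,0,0]'| egrep 'ee_pos|ft'; done
```

```text
ee_pos: [512.8, -36.7, 70.7]
ft_force: [-3.0, 0.4, 3.3]
ee_pos: [514.6, -37.0, 70.8]
ft_force: [-2.4, 0.4, 3.5]
ee_pos: [516.8, -37.4, 70.8]
ft_force: [-1.4, 0.5, 2.6]
ee_pos: [518.8, -37.7, 70.8]
ft_force: [-2.6, 0.6, 3.2]
```

```bash
for i in 1 2 3 4; do python3 -m creep '[0.001,-0.00016,0,0,0.002,-0.00033,0,0]'| egrep 'ee_pos|ft'; done
```

```text
ee_pos: [520.9, -38.0, 70.8]
ft_force: [-2.4, 0.8, 2.6]
ee_pos: [522.9, -38.4, 70.7]
ft_force: [-1.1, 0.3, 1.8]
ee_pos: [524.8, -38.7, 70.8]
ft_force: [-1.6, -0.2, 2.5]
ee_pos: [526.8, -39.0, 70.8]
ft_force: [-2.1, -0.0, 2.2]
```

```bash
python3 - <<'E'
from h import *
G=np.array([567.9,-45.9]);h=np.array([.9865,-.164]);n=np.array([.164,.9865])
o=get_obs();print(o['t'],'foot x',(o['ee_pos'][:2]-G)@h+60.1)
for c in('top','scene'):
    p,d=cams.get_image(c);cv2.imwrite(f'pics/s1{c}.png',p[:,:,::-1]);
    for b in boxes_of(c,'ball1_center'): 
        q=at(c,[b['centre']],28.5)[0,:2]-G;print(c,b['score'],np.round(b['centre']),q@h,q@n)
im=cv2.imread('pics/s1scene.png')[225:325,225:325];im2=cv2.imread('pics/s1top.png')[115:205,275:345]
cv2.imwrite('pics/s1.png',np.hstack([cv2.resize(im,(500,500),interpolation=cv2.INTER_CUBIC),cv2.resize(im2,(300,386))[:386].copy() if 0 else cv2.copyMakeBorder(cv2.resize(im2,(300,386),interpolation=cv2.INTER_CUBIC),0,114,0,0,0)]))
E
```

```text
11.8667 foot x 18.431533021529425
scene 0.6 [278. 273.] 18.29147876421684 1.2830337717512699
scene 0.19 [270. 255.] -47.7057947317085 18.10850396929745
```

View pics/s1.png

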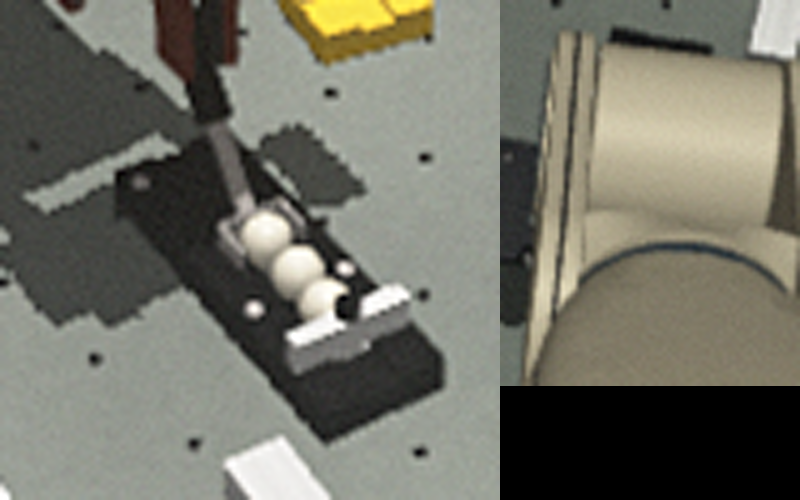

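The crop shows ball1 at (267,233) between the pocket walls, ball2 at (299,272), and ball3 at (325,302) against the stop. I'll push a little more to feel for firmness.

```bash
python3 - <<'E'
from h import *
G=np.array([567.9,-45.9]);h=np.array([.9865,-.164])
for b in((278.4,271.6),(284.8,279.4),(290,285.4)):
    print([((at('scene',[b],z)[0,:2]-G)@h).round(1) for z in(28.5,30,32)])
E
python3 -m creep '[0.0005,-0.00008,0,0,0.001,-0.00016,0,0]'| egrep 'ee_pos|ft'
python3 -m creep '[0.0005,-0.00008,0,0,0.001,-0.00016,0,0]'| egrep 'ee_pos|ft'
```

```text
[np.float64(15.5), np.float64(16.9), np.float64(18.8)]
[np.float64(45.9), np.float64(47.2), np.float64(49.0)]
[np.float64(68.8), np.float64(70.1), np.float64(71.9)]
ee_pos: [527.3, -39.1, 70.8]
ft_force: [-0.9, -0.3, 2.6]
ee_pos: [528.7, -39.3, 70.8]
ft_force: [-1.2, -0.0, 1.5]
```

```bash
for i in 1 2 3; do python3 -m creep '[0.0005,-0.00008,0,0,0.001,-0.00016,0,0]'| egrep 'ee_pos|ft'; done
```

```text
ee_pos: [529.2, -39.4, 70.8]
ft_force: [-5.0, 0.8, 5.9]
ee_pos: [529.5, -39.5, 70.9]
ft_force: [-7.2, 1.1, 9.7]
ee_pos: [529.8, -39.5, 70.9]
ft_force: [-8.6, 1.4, 12.6]
```

```bash
python3 -m creep '[-0.001,0.00016,0.0003,0,-0.003,0.0005,0.0005,0,-0.006,0.001,0.001,0,-0.01,0.0016,0.001,0,-0.014,0.0023,0.001,0,-0.018,0.003,0.002,0,-0.02,0.0033,0.006,0,-0.02,0.0033,0.012,0,-0.02,0.0033,0.02,0,-0.02,0.0033,0.03,0]'| egrep 'ee_pos|ft'
python3 -m creep '[0,0,0.012,0,0,0,0.026,0,0,0,0.036,0,0,0,0.04,0,0,0,0.04,0]'| egrep 't:|ee_pos|ft'
python3 - <<'E'
from h import *
p,d=cams.get_image('wrist');o=get_obs();cv2.imwrite('pics/w4.png',p[:,:,::-1]);a=cv2.imread('pics/w4.png')[110:330,190:370]
p,d=cams.get_image('scene');b=p[200:300,210:310,::-1]
cv2.imwrite('pics/s2.png',np.hstack([cv2.resize(a,(450,550),interpolation=cv2.INTER_CUBIC)[:340*2-130],cv2.copyMakeBorder(cv2.resize(b,(340,340),interpolation=cv2.INTER_CUBIC),0,210,0,0,0)]))
E
```

```text
ee_pos: [511.8, -36.5, 101.5]
ft_force: [0.5, 0.2, -0.6]
t: 14.15
ee_pos: [512.7, -36.6, 142.3]
ft_force: [0.3, 0.0, -0.4]
```

View pics/s2.png

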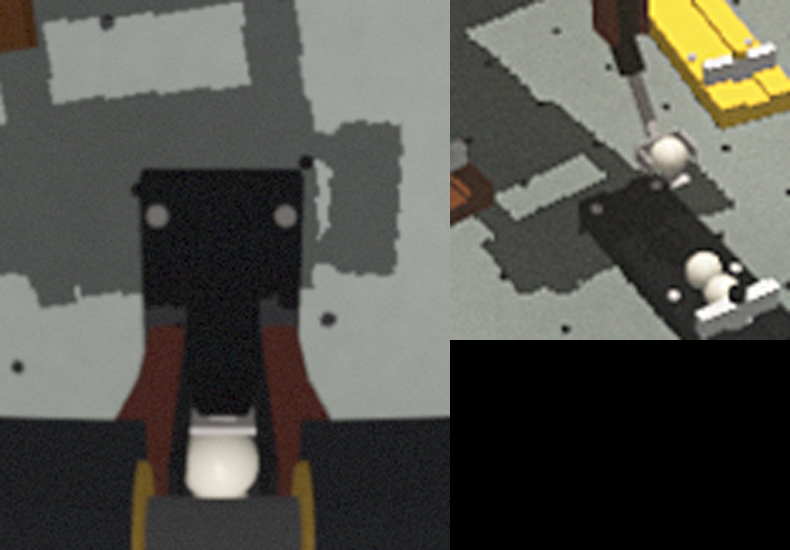

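Ball1 is in the pocket: (222,463) in the wrist crop, (668,153) in the scene crop. The other two stay in the rack. Now I'll carry it over to the cups and measure them.

```bash
python3 -m creep '[0.0016,-0.0058,0,0,0.0051,-0.0183,0,-0.01,0.0105,-0.0376,0,-0.02,0.0177,-0.0636,0,-0.03,0.0263,-0.0944,0,-0.04,0.0349,-0.1252,0,-0.055,0.0434,-0.1561,0,-0.07,0.0515,-0.185,0,-0.08,0.0579,-0.2081,0,-0.088,0.0628,-0.2254,0,-0.0908]'| egrep 'ee_pos|ft'
python3 -m creep '[0.0032,-0.0116,0,0,0.0054,-0.0193,0,0,0.0067,-0.0241,0,0,0.0074,-0.0266,0,0,0.0074,-0.0266,0,0,0.0074,-0.0266,0,0]'| egrep 't:|ee_pos|ft|ori'
python3 - <<'E'
from h import *
import pickle
o=get_obs();p,d=cams.get_image('wrist');cv2.imwrite('pics/w5.png',p[:,:,::-1]);pickle.dump(o,open('pics/w5.pkl','wb'))
print(o['ee_pos'],[(np.round(b['centre'],1).tolist(),round(b['score'],2)) for t in('ball1_center','cup_a') for b in boxes_of('wrist',t)])
cv2.imwrite('pics/w5c.png',cv2.resize(cv2.imread('pics/w5.png')[90:310,130:430],None,fx=2.5,fy=2.5,interpolation=cv2.INTER_CUBIC))
E
```

```text
ee_pos: [574.5, -265.4, 139.9]
ft_force: [0.0, 0.5, -1.4]
t: 15.58
ee_pos: [581.7, -287.7, 140.7]
orientation: [-0.401, -3.116, -0.0]
ft_force: [-0.4, 0.2, -0.9]
[ 581.72468572 -287.7496283   140.72245284] [([279.9, 295.4], 0.96), ([278.1, 253.5], 0.32), ([278.4, 172.4], 0.71)]
```

View pics/w5c.png

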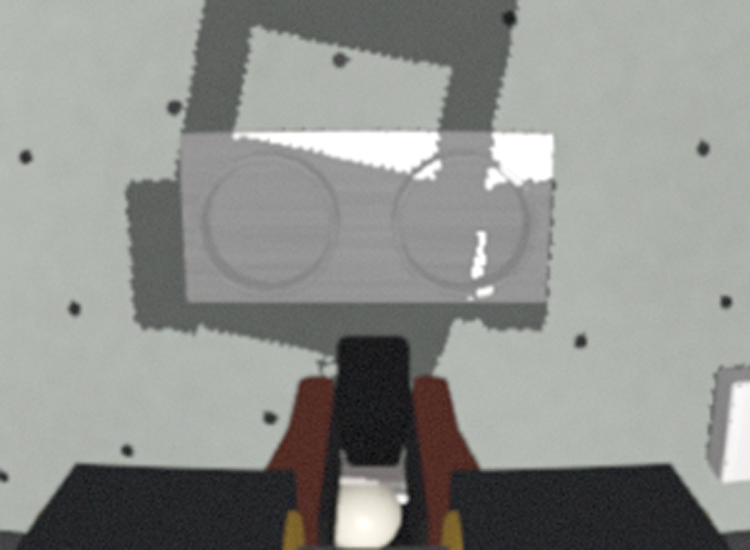

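The crop shows the cups at (270,220) and (461,220), with the right-hand one being cup_a (+y), and ball1 still in the pocket at (367,515).

```bash
python3 - <<'E'
from h import *
import pickle;o=pickle.load(open('pics/w5.pkl','rb'))
f=lambda u,v,z: at('wrist',[[130+u/2.5-.3,90+v/2.5-.3]],z,o)[0,:2]
b,a=f(270.5,220.5,26),f(461,219.5,26);print('b',b,'a',a,np.linalg.norm(a-b))
P=np.array([f(181,132,10),f(553,132,10),f(187,301,10),f(548,301,10)]);print(P.round(1),P.mean(0))
w=a-b;print('heading',np.degrees(np.arctan2(w[1],w[0]))-90)
x=Ro.from_rotvec(o['orientation']).as_matrix()[:2,0];hd=-x;print('tool heading',np.degrees(np.arctan2(hd[1],hd[0])))
for h0 in (np.radians(-14.6),):
    h=np.array([np.cos(h0),np.sin(h0)]);n=np.array([-h[1],h[0]])
    for c in(a,b): print('cup rel TCP along/lat',(c-o['ee_pos'][:2])@h,(c-o['ee_pos'][:2])@n)
E
```

```text
b [ 553.53979687 -319.08547299] a [ 571.21746066 -249.75420794] 71.54945220364012
[[ 512.1 -346.6]
 [ 549.1 -205.1]
 [ 578.8 -364.8]
 [ 616.  -221.4]] [ 563.99890669 -284.47615681]
heading -14.304148303899225
tool heading -14.65980599175356
cup rel TCP along/lat -19.745419273555672 34.119967245009846
cup rel TCP along/lat -19.375969151684668 -37.42853111273649
```

```bash
python3 -m creep '[-0.0045,0.0021,0,0,-0.0145,0.0066,0,0,-0.0309,0.0141,0,0,-0.0536,0.0245,0,0,-0.0808,0.0369,0,0,-0.1099,0.0502,0,0,-0.1371,0.0627,-0.004,0,-0.1598,0.073,-0.011,0,-0.1762,0.0805,-0.02,0,-0.187,0.0855,-0.029,0]'| egrep 'ee_pos|ft'
python3 -m creep '[-0.0055,0.0025,-0.009,0,-0.0083,0.0037,-0.017,0,-0.0083,0.0037,-0.023,0,-0.0083,0.0037,-0.0267,0,-0.0083,0.0037,-0.0278,0,-0.0083,0.0037,-0.0278,0]'| egrep 't:|ee_pos|ft|ori'
python3 - <<'E'
from h import *
o=get_obs();p,d=cams.get_image('wrist');cv2.imwrite('pics/w6.png',p[:,:,::-1])
print([(np.round(b['centre'],1).tolist(),round(b['score'],2)) for b in boxes_of('wrist','ball1_center')])
p,d=cams.get_image('scene');cv2.imwrite('pics/s3.png',p[:,:,::-1])
h=np.array([.968,-.25,0]);
for b in boxes_of('scene','ball1_center'): print('scene',np.round(b['centre'],1),round(b['score'],2))
print('expected pocket px',px('scene',o['ee_pos']+60.1*h+[0,0,-40.7]).round(1))
E
```

```text
ee_pos: [392.6, -201.6, 111.8]
ft_force: [0.2, -0.1, -1.6]
t: 17.07
ee_pos: [387.1, -199.5, 83.8]
orientation: [0.402, 3.116, -0.0]
ft_force: [-0.8, -1.0, -0.6]
[([280.6, 293.0], 0.64)]
scene [186.2 270.9] 0.6
expected pocket px [[183.6 270.1]]
```

```bash
python3 -m creep '[0.0077,-0.002,0,0,0.0271,-0.007,0,0,0.061,-0.0158,0,0,0.0949,-0.0245,0,0,0.0949,-0.0245,0,0,0.0949,-0.0245,0,0,0.0949,-0.0245,0,0,0.0949,-0.0245,0,0]'| egrep 't:|ee_pos|ft'
python3 - <<'E'
from h import *
o=get_obs();p,d=cams.get_image('scene');cv2.imwrite('pics/s4.png',p[:,:,::-1])
h=np.array([.968,-.25,0]);
for b in boxes_of('scene','ball1_center'): print('scene',np.round(b['centre'],1),round(b['score'],2))
print('pocket px',px('scene',o['ee_pos']+60.1*h+[0,0,-40.7]).round(1),'cup a/b ball px',px('scene',[[572.5,-247.4,22.5],[553.5,-321,22.5]]).round(1))
E
```

```text
t: 17.93
ee_pos: [480.2, -223.3, 83.7]
ft_force: [-0.4, 0.9, -0.0]
scene [288.  283.2] 0.54
scene [204.  318.1] 0.5
scene [280.1 281.6] 0.35
pocket px [[197.8 296.5]] cup a/b ball px [[204.2 313.9]
 [169.9 326.5]]
```

```bash
python3 - <<'E'
from h import *
p,d=cams.get_image('scene');p=p.astype(int)
c=cams.get_calibration('scene');K=np.array(c['mtx']);R=np.array(c['R']);t=np.array(c['t'])
v,u=np.mgrid[295:340,180:230];z=d[295:340,180:230];X=np.stack([(u-K[0,2])/K[0,0]*z,(v-K[1,2])/K[1,1]*z,z],-1)
W=(X-t)@R
q=p[295:340,180:230]
m=(W[...,2]>24)
print(np.round(px('scene',[[572.5,-247.4,10],[572.5,-247.4,26]]),1))
for vv in range(8,36,2): print(295+vv,' '.join(f'{W[vv,uu,2]:3.0f}/{q[vv,uu,2]:3d}' for uu in range(8,42,3)))
E
```

```text
[[204.8 318. ]
 [204.1 312.8]]
303  -1/ 65  -2/ 81  -0/ 66  31/199  29/210  30/197  -1/ 76  -0/ 48   0/143  -2/135  -1/146  -0/140
305  -1/ 65  -2/ 63   0/ 66  -0/ 96  32/199  31/134  28/215  25/187  -1/207   4/241  -2/141  -1/144
307  -1/ 58  -1/114  -1/ 83  23/183  23/ 99  21/108  17/108  21/113  24/148   4/241  -1/130  -2/146
309  -2/155  -3/ 66  -2/239  19/ 99  16/112  16/112  14/101  13/ 99  16/103  25/204   5/200  -1/143
311   1/150  -0/103  27/108  17/110  10/ 95   7/191  10/246   7/233  12/152  22/132   7/243  -2/146
313   0/192   9/218  20/ 90  11/215   9/250   9/229  32/224  10/232   8/238  11/149   2/244   1/142
315   3/239   5/234  12/121  10/239  10/229  35/228  33/231  30/193  10/237  10/240   7/234   7/241
317   5/237   6/238  10/193   7/235  27/175  34/219  34/222  28/186   8/238  27/217   5/191   5/243
319   3/237   4/220   9/243   7/235  25/139  33/200  29/195  27/147   8/246  21/ 97   5/238   6/237
321   8/237   5/224  22/145   9/244  21/138  27/145  26/169  23/205  25/140  18/107   3/242   7/236
323   4/236   6/237  18/102  24/102  24/213  26/220  26/183  25/ 95  18/113  10/112   7/242   4/236
325   7/236   6/243   9/ 91  19/108  20/104  18/113  18/107  16/114  13/110   6/239   5/237   4/240
327   4/237   5/237   4/244  12/ 96  11/109  14/104  15/107  11/ 98   9/197   9/244   5/247   7/205
329   3/237   5/236   5/240   5/244   7/189   8/152   6/197   3/218   6/249   4/224   3/100   2/117
```

Ball1 lies in cup_a: the depth image shows a ball top at z≈35 ringed by the rim. Back to the rack for ball2.

```bash
python3 -m creep '[0,0,0.035,0,0,0.02,0.057,0.02,0,0.058,0.057,0.05,-0.001,0.098,0.057,0.085,-0.002,0.138,0.057,0.0908,-0.0024,0.172,0.057,0.0908,-0.0024,0.19,0.045,0.0908,-0.0024,0.1926,0.025,0.0908,-0.0024,0.1926,0.007,0.0908,-0.0024,0.1926,0,0.0908]'| egrep 'ee_pos|ft|ori'
python3 -m creep '[0,0,-0.006,0,0,0,-0.01,0,0,0,-0.012,0,0,0,-0.0128,0,0,0,-0.0132,0,0,0,-0.0132,0]'| egrep 't:|ee_pos|ft|ori'
python3 - <<'E'
from h import *
G=np.array([567.9,-45.9]);h=np.array([.9865,-.164]);n=np.array([.164,.9865])
p,d=cams.get_image('scene');c=cams.get_calibration('scene');K=np.array(c['mtx']);R=np.array(c['R']);t=np.array(c['t'])
v,u=np.mgrid[240:310,250:320];z=d[240:310,250:320];W=(np.stack([(u-K[0,2])/K[0,0]*z,(v-K[1,2])/K[1,1]*z,z],-1)-t)@R
Q=(W[...,:2]-G);x=Q@h;y=Q@n
m=(W[...,2]>30)&(W[...,2]<46)&(abs(y)<11)&(x>-45)&(p[240:310,250:320].min(2)>120)
print(np.sort(x[m]).round(0).tolist())
E
```

```text
ee_pos: [477.4, -30.5, 82.4]
orientation: [-0.258, -3.128, 0.0]
ft_force: [-0.7, -0.1, -1.1]
t: 19.42
ee_pos: [479.4, -31.4, 71.2]
orientation: [0.261, 3.13, -0.0]
ft_force: [0.4, 0.3, 0.2]
[-45.0, -44.0, -41.0, 37.0, 39.0, 39.0, 39.0, 41.0, 41.0, 42.0, 42.0, 42.0, 42.0, 43.0, 43.0, 43.0, 44.0, 44.0, 44.0, 46.0, 46.0, 47.0, 47.0, 47.0, 47.0, 48.0, 48.0, 48.0, 48.0, 48.0, 49.0, 49.0, 49.0, 50.0, 50.0, 50.0, 50.0, 50.0, 51.0, 51.0, 51.0, 51.0, 51.0, 51.0, 52.0, 52.0, 52.0, 52.0, 52.0, 52.0, 52.0, 53.0, 54.0, 54.0, 54.0, 55.0, 55.0, 55.0, 55.0, 56.0, 56.0, 56.0, 57.0, 58.0, 58.0, 63.0, 63.0, 64.0, 64.0, 66.0, 66.0, 67.0, 67.0, 68.0, 68.0, 69.0, 69.0, 69.0, 69.0, 70.0, 70.0, 70.0, 70.0, 71.0, 71.0, 71.0, 71.0, 72.0, 72.0, 72.0, 72.0, 72.0, 73.0, 74.0, 74.0, 74.0, 74.0, 75.0, 75.0, 75.0, 76.0, 76.0, 78.0, 78.0, 78.0, 78.0, 78.0, 78.0, 79.0, 82.0, 84.0, 86.0, 86.0, 88.0, 88.0, 89.0, 90.0, 90.0, 90.0, 90.0, 92.0, 92.0, 92.0, 93.0, 93.0, 93.0, 94.0]
```

```bash
python3 -m creep '[0.004,-0.0007,0,0,0.01,-0.0017,0,0,0.016,-0.0027,0,0,0.022,-0.0037,0,0,0.028,-0.0047,0,0,0.034,-0.0057,0,0,0.04,-0.0066,0,0,0.046,-0.0076,0,0,0.051,-0.0085,0,0,0.054,-0.009,0,0]'| egrep 'ee_pos|ft|ori'
python3 -m creep '[0.002,-0.0003,0,0,0.0039,-0.0007,0,0,0.0059,-0.001,0,0,0.0079,-0.0013,0,0]'| egrep 'ee_pos|ft'
python3 -m creep '[0.002,-0.0003,0,0,0.0039,-0.0007,0,0,0.0059,-0.001,0,0,0.0079,-0.0013,0,0]'| egrep 'ee_pos|ft'
python3 -m creep '[0.001,-0.00016,0,0,0.002,-0.00033,0,0]'| egrep 't:|ee_pos|ft'
```

```text
ee_pos: [533.7, -40.3, 70.8]
orientation: [-0.26, -3.131, -0.0]
ft_force: [-3.3, 1.0, 3.3]
ee_pos: [540.9, -41.5, 70.8]
ft_force: [-1.7, -0.5, 2.5]
ee_pos: [549.2, -42.8, 70.8]
ft_force: [-0.6, 0.1, 1.1]
t: 21.13
ee_pos: [551.0, -43.2, 70.8]
ft_force: [-1.6, -0.0, 3.6]
```

```bash
for i in 1 2 3 4 5; do python3 -m creep '[0.0005,-0.00008,0,0,0.001,-0.00016,0,0]'| egrep 'ee_pos|ft'; done
```

```text
ee_pos: [551.9, -43.3, 70.8]
ft_force: [-1.8, 0.3, 2.5]
ee_pos: [552.9, -43.4, 70.8]
ft_force: [-1.6, 0.0, 2.5]
ee_pos: [553.6, -43.6, 70.8]
ft_force: [-3.6, 0.8, 6.0]
ee_pos: [554.0, -43.7, 70.9]
ft_force: [-6.1, 1.3, 9.2]
ee_pos: [554.3, -43.7, 70.9]
ft_force: [-8.6, 1.2, 11.5]
```

```bash
python3 -m creep '[-0.001,0.00016,0.0003,0,-0.003,0.0005,0.0005,0,-0.006,0.001,0.001,0,-0.01,0.0016,0.001,0,-0.014,0.0023,0.001,0,-0.018,0.003,0.002,0,-0.02,0.0033,0.006,0,-0.02,0.0033,0.012,0,-0.02,0.0033,0.02,0,-0.02,0.0033,0.03,0]'| egrep 'ee_pos|ft'
python3 -m creep '[0,0,0.012,0,0,0,0.026,0,0,0,0.036,0,0,0,0.04,0,0,0,0.04,0]'| egrep 't:|ee_pos|ft'
python3 - <<'E'
from h import *
o=get_obs();h=np.array([.9865,-.164,0])
for c in('wrist','scene'):
    p,d=cams.get_image(c);cv2.imwrite(f'pics/x5{c}.png',p[:,:,::-1])
    for b in boxes_of(c,'ball1_center'): print(c,np.round(b['centre'],1),round(b['score'],2))
print('pocket px',px('scene',o['ee_pos']+58*h+[0,0,-40.7]).round(1))
G=np.array([567.9,-45.9]);print('rack balls px',px('scene',[[*(G+x*h[:2]),28.5] for x in(47,72)]).round(1))
print('wrist px of white in grip',cv2.imread('pics/x5wrist.png')[285:300,270:290].min(2).mean())
E
```

```text
ee_pos: [536.0, -40.6, 101.6]
ft_force: [0.3, -0.2, -0.8]
t: 23.22
ee_pos: [536.9, -40.7, 142.3]
ft_force: [-0.2, 0.4, -1.2]
wrist [106.6 265. ] 0.73
wrist [ 86.9 245.7] 0.44
scene [206.3 319.4] 0.49
pocket px [[279.4 250.5]]
rack balls px [[284.5 280. ]
 [290.4 286.4]]
wrist px of white in grip 183.42333333333335
```

```bash
python3 - <<'E'
from h import *
p,d=cams.get_image('scene');o=get_obs();c=cams.get_calibration('scene');K=np.array(c['mtx']);R=np.array(c['R']);t=np.array(c['t'])
def W(u0,v0,u1,v1):
    v,u=np.mgrid[v0:v1,u0:u1];z=d[v0:v1,u0:u1];return (np.stack([(u-K[0,2])/K[0,0]*z,(v-K[1,2])/K[1,1]*z,z],-1)-t)@R
w=W(266,238,294,262)
for r in range(0,24,2): print(238+r,w[r,::2,2].round().astype(int).tolist())
w=W(274,270,302,296);
for r in range(0,26,3): print(270+r,w[r,::2,2].round().astype(int).tolist())
a=p[215:305,235:325,::-1];cv2.imwrite('pics/s6.png',cv2.resize(a,(450,450),interpolation=cv2.INTER_CUBIC))
E
```

```text
238 [-3, 0, -2, 118, 117, 0, 1, -1, 0, -3, 0, -3, 0, -1]
240 [-1, -2, -2, 116, 114, -3, -2, -2, 0, -4, -2, 0, -2, -4]
242 [1, -1, -3, 109, 110, 111, 0, -2, -1, -2, 1, -2, -3, 2]
244 [-1, -1, -2, -2, 105, 105, -2, -1, 103, -3, -2, 0, 1, 1]
246 [843, 2, -2, -4, 104, 103, 106, 103, 98, 101, 0, 0, -5, -4]
248 [1, -3, -1, 102, 104, 107, 108, 111, 108, 98, 100, -1, 2, -1]
250 [2, -1, 101, 101, 105, 107, 109, 109, 843, 104, 95, -2, -3, 1]
252 [20, 19, 97, 103, 101, 107, 109, 106, 106, 103, -3, -2, -1, -3]
254 [17, 21, 25, 95, 101, 102, 104, 101, 101, 97, -4, 1, 0, -3]
256 [20, 18, 21, 89, 96, 95, 98, 98, 97, -1, 0, 0, -1, 1]
258 [15, 20, 21, 20, 90, 20, -2, 87, 87, 87, 2, -2, -2, 2]
260 [15, 17, 20, 15, 22, 21, 18, 0, 86, 84, -2, -3, 0, -1]
270 [18, 17, 18, 19, 20, 19, 19, 21, -1, -2, -2, -1, -5, -2]
273 [17, 14, 12, 19, 18, 19, 19, 18, 20, -3, -1, -3, -2, -3]
276 [12, 16, 13, 17, 13, 20, 20, 20, 17, 15, 19, -2, 1, 0]
279 [19, 13, 17, 12, 15, 16, 22, 18, 17, 19, 21, 20, -1, 1]
282 [18, 16, 17, 14, 16, 16, 15, 38, 39, 40, 19, 20, 19, 17]
285 [16, 21, 17, 20, 16, 15, 34, 37, 38, 43, 43, 47, 37, 36]
288 [18, 21, 20, 19, 17, 21, 29, 30, 35, 37, 41, 43, 34, 34]
291 [16, 19, 18, 19, 17, 36, 38, 37, 36, 35, 32, 30, 30, 24]
294 [4, 10, 18, 18, 22, 37, 36, 34, 29, 28, 25, 22, 19, 20]
```

```bash
python3 -m creep '[-0.0029,-0.004,0,0,-0.0094,-0.013,0,-0.01,-0.0199,-0.0275,0,-0.02,-0.0346,-0.0478,0,-0.03,-0.0522,-0.0721,0,-0.04,-0.0721,-0.0996,0,-0.055,-0.0921,-0.1271,0,-0.07,-0.1108,-0.1531,0,-0.08,-0.1272,-0.1757,0,-0.088,-0.1402,-0.1935,0,-0.0908]'| egrep 'ee_pos|ft'
python3 -m creep '[-0.01,-0.0138,-0.006,0,-0.017,-0.0235,-0.016,0,-0.0223,-0.0308,-0.029,0,-0.0258,-0.0356,-0.041,0,-0.0276,-0.0381,-0.05,0,-0.0281,-0.0389,-0.055,0,-0.0281,-0.0389,-0.0568,0,-0.0281,-0.0389,-0.0568,0,-0.0281,-0.0389,-0.0568,0]'| egrep 't:|ee_pos|ft|ori'
python3 - <<'E'
from h import *
o=get_obs();p,d=cams.get_image('scene');h=np.array([.968,-.25,0])
for b in boxes_of('scene','ball1_center'): print('scene',np.round(b['centre'],1),round(b['score'],2))
print('expected pocket px',px('scene',o['ee_pos']+58*h+[0,0,-40.7]).round(1))
E
```

```text
ee_pos: [393.3, -235.8, 140.6]
ft_force: [0.0, 0.1, -0.2]
t: 25.05
ee_pos: [367.9, -273.0, 84.2]
orientation: [0.401, 3.116, -0.0]
ft_force: [-0.3, 0.3, -1.3]
scene [206.  318.9] 0.67
expected pocket px [[151.  279.9]]
```

```bash
cat > chk.py <<'E'
from h import *
import sys
u0,v0,u1,v1=map(int,sys.argv[1:5]);p,d=cams.get_image('scene');c=cams.get_calibration('scene');K=np.array(c['mtx']);R=np.array(c['R']);t=np.array(c['t'])
v,u=np.mgrid[v0:v1,u0:u1];z=d[v0:v1,u0:u1];w=(np.stack([(u-K[0,2])/K[0,0]*z,(v-K[1,2])/K[1,1]*z,z],-1)-t)@R
for r in range(0,v1-v0,2): print(v0+r,w[r,::2,2].round().astype(int).tolist())
E
python3 chk.py 138 268 166 292
```

```text
268 [-3, -1, -3, 0, 62, 60, -1, 1, -2, -2, 0, -1, -1, -1]
270 [-2, -3, -3, -3, 56, 58, -3, -3, 1, 4, 1, 2, -2, -3]
272 [-3, 2, -2, 0, 2, 56, 53, -2, 0, -2, 0, 2, 1, -2]
274 [-7, 0, -2, -2, -3, 47, 47, 51, 46, 45, -1, -2, -2, 2]
276 [0, 1, 0, -1, 51, 47, 52, 50, 42, 38, 45, -1, 0, -2]
278 [0, -2, 45, 47, 52, 56, 55, 53, 51, 34, 35, -4, 1, 0]
280 [-3, -1, -3, 40, 52, 52, 51, 50, 48, -3, -3, 42, -3, 0]
282 [-1, -2, -1, 46, 49, 50, 49, 49, 45, -2, 0, 38, 2, -3]
284 [-3, -2, -1, 40, 40, 43, 44, 45, 42, -1, 2, -4, -1, -4]
286 [-2, -3, 0, 1, 843, 39, 40, 37, 34, 31, 1, 0, -2, -2]
288 [1, 0, -2, -3, -2, 0, -4, 33, 29, 31, -3, -3, -1, 0]
290 [2, -2, -2, 0, 0, 1, -3, 30, 0, -2, 0, -4, -3, -3]
```

Ball2 is in the pocket. I'll tip it into cup_b the same way.

```bash
python3 -m creep '[0.0077,-0.002,0,0,0.0271,-0.007,0,0,0.061,-0.0158,0,0,0.0949,-0.0245,0,0,0.0949,-0.0245,0,0,0.0949,-0.0245,0,0,0.0949,-0.0245,0,0,0.0949,-0.0245,0,0]'| egrep 't:|ee_pos|ft'
python3 -m creep '[0,0,0.02,0,0,0,0.05,0,-0.03,0,0.057,0,-0.06,0,0.057,0]'| egrep 't:|ee_pos|ft'
python3 - <<'E'
from h import *
p,d=cams.get_image('scene');cv2.imwrite('pics/s7.png',cv2.resize(p[250:360,130:260,::-1],None,fx=4.5,fy=4.5,interpolation=cv2.INTER_CUBIC))
for b in boxes_of('scene','ball1_center'): print('scene',np.round(b['centre'],1),round(b['score'],2))
E
```

```text
t: 25.87
ee_pos: [461.4, -296.9, 83.7]
ft_force: [-0.3, -0.9, -0.3]
t: 26.2
ee_pos: [403.2, -298.3, 143.3]
ft_force: [-0.9, -0.6, -0.4]
scene [204.8 318.9] 0.41
```

View pics/s7.png

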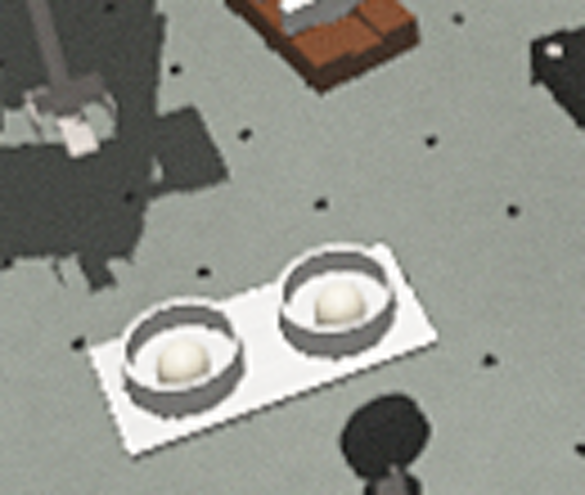

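Both balls lie in their cups, at (183,360) and (338,303) in the crop, and the pocket at (75,130) is empty. Now the spoon goes back to its rest.

```bash
python3 -m creep '[0.003,0.02,0.01,0.01,0.011,0.058,0.02,0.06,0.019,0.097,0.02,0.12,0.027,0.136,0.02,0.18,0.034,0.175,0.02,0.24,0.042,0.214,0.02,0.3,0.049,0.253,0.02,0.36,0.057,0.292,0.02,0.42,0.064,0.331,0.02,0.48,0.072,0.37,0.02,0.5297]'| egrep 'ee_pos'
python3 -m creep '[0.0075,0.039,0,0,0.015,0.078,0,0,0.0226,0.117,0,0,0.03,0.156,0,0,0.037,0.19,0,0,0.0415,0.215,0,0,0.0438,0.229,0,0,0.0448,0.2337,0,0,0.0448,0.2337,0,0,0.0448,0.2337,0,0]'| egrep 't:|ee_pos|ft|ori'
python3 - <<'E'
from h import *
o=get_obs();print(o['ee_pos'],o['orientation']);p,d=cams.get_image('wrist');cv2.imwrite('pics/w8.png',p[:,:,::-1])
a=cv2.imread('pics/w2.png',0);b=cv2.imread('pics/w8.png',0)
for r in((268,297,258,298),(245,297,258,298),(278,297,262,296)):
    T=a[r[0]:r[1],r[2]:r[3]];S=b[r[0]-8:r[1]+3,r[2]-8:r[3]+8];m=cv2.matchTemplate(S,T,cv2.TM_CCOEFF_NORMED);_,v,_,l=cv2.minMaxLoc(m);print(v,np.array(l)-8)
print(a[268:298:1,278].tolist());print(b[268:298:1,278].tolist())
E
```

```text
ee_pos: [473.9, 74.4, 161.0]
t: 27.97
ee_pos: [518.7, 304.9, 160.6]
orientation: [0.427, -3.111, 0.001]
ft_force: [0.5, -0.3, -0.1]
[518.72270136 304.87890705 160.63641489] [ 4.26934284e-01 -3.11129291e+00  1.18676200e-03]
0.9848930835723877 [0 0]
0.9870258569717407 [0 0]
0.9690962433815002 [0 0]
[22, 23, 21, 19, 10, 6, 17, 38, 99, 140, 122, 103, 132, 174, 192, 198, 197, 197, 199, 198, 198, 197, 197, 195, 185, 174, 152, 177, 194, 194]
[19, 20, 7, 15, 16, 19, 18, 38, 98, 145, 128, 102, 110, 160, 193, 199, 199, 198, 196, 199, 198, 200, 196, 197, 198, 190, 165, 164, 188, 194]
```

The spoon hasn't shifted in the grip, so I'll set it straight down.

```bash
python3 -m creep '[0,0,-0.02,0,0,0,-0.045,0,0,0,-0.068,0,0,0,-0.084,0,0,0,-0.092,0,0,0,-0.096,0,0,0,-0.098,0,0,0,-0.099,0,0,0,-0.0995,0,0,0,-0.0995,0]'| egrep 'ee_pos|ft'
python3 -m creep '[0,0,-0.0003,0,0,0,-0.0006,0,0,0,-0.0006,0]'| egrep 'ee_pos|ft'
python3 -m creep '[0,0,-0.0003,0,0,0,-0.0005,0,0,0,-0.0005,0]'| egrep 't:|ee_pos|ft'
```

```text
ee_pos: [519.8, 306.4, 62.3]
ft_force: [-0.0, 0.1, -1.0]
ee_pos: [519.4, 306.3, 61.2]
ft_force: [0.2, -0.6, -0.3]
t: 29.35
ee_pos: [519.2, 306.3, 60.7]
ft_force: [-2.0, -0.9, 3.2]
```

Seated, with contact at 60.5. I'll open partway, rise, and check.

```bash
python3 -m creep '[0,0,0.0003,0,0,0,0.0003,0,0,0,0.0003,0,0,0,0.0003,0,0,0,0.0003,0]' 0.6| egrep 'ee_pos|ft|width'
python3 -m creep '[0,0,0.005,0,0,0,0.02,0,0,0,0.055,0,0,0,0.09,0,0,0,0.125,0,0,0,0.138,0,0,0,0.138,0,0,0,0.138,0]'| egrep 't:|ee_pos|ft|width|grasp'
python3 - <<'E'
from h import *
import pickle
o=get_obs();p,d=cams.get_image('wrist');cv2.imwrite('pics/w9.png',p[:,:,::-1]);print(o['ee_pos'])
o1=pickle.load(open('pics/w1.pkl','rb'));a=cv2.imread('pics/w1.png',2);b=cv2.imread('pics/w9.png',2)
for z in (6,26):
  print('rest pred shift',px('wrist',[[577.1,322.6,z]],o)-px('wrist',[[577.1,322.6,z]],o1))
for r in((225,257,258,302),(150,262,245,315)):
    T=a[r[0]:r[1],r[2]:r[3]];S=b[r[0]-14:r[1]+10,r[2]-12:r[3]+12];m=cv2.matchTemplate(S,T,cv2.TM_CCOEFF_NORMED);_,v,_,l=cv2.minMaxLoc(m);print(v,l[0]-12,l[1]-14)
E
python3 chk.py 190 305 220 325 >/dev/null
```

```text
ee_pos: [519.3, 306.2, 60.6]
ft_force: [-0.1, 1.1, 0.4]
width: 43.6
t: 30.43
ee_pos: [519.5, 306.3, 199.3]
ft_force: [0.2, 0.4, 0.5]
width: 53.0
grasp_force: 0.0
[519.48111518 306.29855313 199.348509  ]
rest pred shift [[-1.44099983 -5.1878283 ]]
rest pred shift [[-1.51123667 -5.3890078 ]]
0.9918234348297119 -1 -5
0.9675566554069519 -1 -5
```

The spoon stands as it did at the start: the images match at 0.99 with only the predicted camera shift.

```bash
python3 -c "
from workcell import ticket
print(ticket.close_job())"
```

```text
the job is handed in; nothing more can be done
None
```

The job is handed in with no verdict returned: ball1 is in cup_a, ball2 is in cup_b, ball3 is still in the rack and the spoon is back in its rest, but since the arm's moves can't tilt the tool, I got each ball out by stopping the spoon sharply over its cup instead of tipping it.

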